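Shut and latch the right-hand door of the specimen cabinet

ROBOT

A 6-joint arm with a two-finger parallel gripper is mounted at the origin on the work surface. World frame = base frame: x ahead of the robot, y to its left, z up, the work surface at z = 0. Lengths are in m, angles in rad, forces in N, time in s.
With the tool pointing down it reaches from about 0.325 to 0.775 m from the base axis. Payload 5.5 kg.
Tool frame: the origin (TCP) lies between the finger pads, 19 mm behind the fingertips; this is the grasp point; z points along the fingers, y is the line along which they close (so a half turn about z gives the same grasp; the last joint's range is limited). The gripper opens to 85 mm and grips with 20 to 120 N. Pads are 22 mm wide; open, the fingers measure 114 mm over their backs; the gripper's body (76 mm by 85 mm) begins 54 mm behind the grasp point. The pads swing forward as they close: fully open they stand 13 mm farther back than shut.
Start: joints at [1.192, 0.091, 1.231, -0, 1.82, -0.057], TCP at [0.19, 0.569, 0.25] pointing down, gripper open.
Joint ranges: [-2.87, 2.87], [-0.86, 2.18], [0.17, 2.46], [-1.51, 4.65], [0.06, 2.69], [-2.65, 2.65]. Speed limits (rad/s): [2.57, 2.57, 3.01, 3.14, 3.14, 3.14].

INTERFACE

Orientations are given as a 3x3 rotation matrix whose columns are the frame's x, y, z axes.
In Python, from station import arm gives the robot as it stands.
- The arm moves only by the shell command python3 -m inch 'ROWS' [FORCE]. ROWS is a JSON object of lists of equal length, an entry for each row: "xyz": the shift along the tool's x, y, z in m, a list of three; "yaw": the turn about the tool's z in degrees; "gripper": the opening, from 0 (shut) to 1 (fully open). In form: {"xyz": [[dx, dy, dz], ...], "yaw": [yaw, ...], "gripper": [gripper, ...]}. A call has 1 to 20 rows; each row shifts and turns the commanded pose from where the row before left it, along the tool's axes as they then stand; what a row does not reach is not made up. A row lasts 1/12 s, in which the tool goes at most 41.7 mm and 7.16 degrees, less where a joint would pass 70% of its speed; a pose out of reach is approached as far as the arm can. A call is refused whole if a number of a shift passes 0.0417 or a number of a turn 7.16, either way. A call with a gripper value outside its range is refused whole. The fingers move at their own pace and stop on an object; FORCE is the grip in N (left out, the last holds). Time passes only in rows, so rows that do not move let the fingers close. It gives the time, the measured TCP pose, the force, the opening and the grip force at its end, in the units of the state.
- arm.read_state(): the state, without advancing time (a new reading comes with each control period).
- arm.snapshot(name): name is "scene" or "top" or "wrist"; returns (picture, depth): 400x640x3 uint8, blue, green, red; 400x640 float32, m along the optical axis (not along the pixel's ray), 0 where there is no reading.
- arm.get_calibration(name): a dict with "camera_matrix" (3x3 intrinsics, pixels), "distortion" ([k1, k2, p1, p2, k3] as OpenCV has them; the pictures are not rectified), "R" (3x3) and "t" (3): a world point X has camera coordinates R X + t. Camera axes: x right, y down, z forward; pixel columns grow to the right and rows downward; lengths in m; the calibration is good to about 2 mm. A picture is of the moment at which its call begins: read the wrist's pose just before it. get_calibration takes no time and is no camera call; for the wrist camera it gives the pose at the moment of the call.
- arm.close_job(): hands the job in; it is judged then, once.
The state is a dict: "t": time; "joint_positions": joint angles; "qd": joint speeds; "tau": joint torques, N m; "ee_pos": TCP position; "tcp_rot": TCP orientation; "force": force on the tool from outside, world axes, zero at the start; "wrist_torque": the same for the moment, N m; "width": finger opening in m; "gripper_force": force on a finger pad.
Only numpy, scipy, OpenCV 4.12 (cv2) and the standard library are available. Lean on these libraries where they do the work, as an engineer would, in place of code of your own. Each camera call takes 0.05 s, during which the arm holds its last target. There are 200 camera calls.

TASK

Using closed fingertips only, push the right-hand sliding door of the glass-fronted cabinet (right as seen from the robot) fully shut by its brass push block, then gently press that door's raised brass latch down until it lies level over its keeper, and withdraw the hand well clear. Do not lower the latch before the door is shut. The left-hand door and its raised latch stay as they are, and so do the loupe, the stone gauge, the gem jar and the opal on the cabinet.

Things in the scene. Friction and masses are not known exactly. Their poses are not given: they have to be found in the camera images.
- cabinet: Dark wood cabinet with two sliding glass doors in front, fixed to the desk: 170 deep (x, from -90 to +80), 440 wide (y), 170 high. Origin at the centre of its footprint on the desk (x to the back, y to the left as seen from the robot). Front edge of its top board at x = -90 mm.
- right_door (a joint): Right-hand sliding door, on the front track. 0 = fully shut, positive = open, in m, moving along the cabinet's +y (left); stop at 0.12. Closes towards -y. Slides with 1.2 N of friction and stays where left; hard stop when shut.
- right_push (a point): Left (+y) end face of the brass push block on the right-hand door: push here towards the cabinet's -y. The block is 90 mm long in y, 16 mm high (8 above, 8 below this point) and stands 27 mm out past the top board; this point is 11 mm behind its front face. Moves with the door; at cabinet (-106, -45, 138) mm when shut. Free space to its left.
- right_latch (a joint): Angle of the right-hand door's brass latch in rad. 0 = down and level (hard stop), positive = raised. It turns in the cabinet's y-z plane; friction holds it where it is left (about 0.8 N at the tip moves it). It starts raised 0.4 to 0.7.
- right_latch_pivot (a point): Pivot axis of the right-hand latch, at cabinet (-106, -205, 168) mm, level with the cabinet's x axis. The bar runs from here towards the cabinet's +y (left) and up when raised; it is 58 mm long, 8 mm thick (4 mm either side of the pivot line) and 14 mm wide in x.
- right_latch_tip (a point): Middle of the upper face of the right-hand latch bar near its free end, 54 mm out from the pivot along the bar and 4 mm above the bar's centre line; moves with it. Press down here, following its arc about the pivot; a small tooth hangs under it. When level it is 172 mm above the desk, 2 mm higher than and 16 mm in front of the cabinet's top board.
- left_door (a joint): Left-hand sliding door, on the rear track: 0 = shut, positive = open towards the cabinet's -y, in m. It stands partly open and stays so: not to be moved.
- left_pull (a point): Flush brass finger disc (22 mm) on the left-hand door, on its front face.
- left_latch (a joint): Angle of the left-hand latch in rad, the mirror image of the right-hand one: 0 = level, positive = raised. Stays raised: not to be moved.
- left_latch_tip (a point): Upper face of the left-hand latch near its free end, 54 mm from its pivot at cabinet (-106, +205, 168) mm.
- loupe: Loose gold-tone folding loupe lying on the desk in front of the cabinet, 26 x 70 x 14 mm high, long along its y. Origin under its case.
- gauge: Loose steel dial stone gauge lying on the desk in front of the cabinet, about 61 x 110 x 15 mm, long along its y. Origin at the middle of its underside.
- gem_jar: Loose round gem jar, black with a frosted, whitish lid, on the desk in front of the cabinet, 46 mm across, 24 mm high. Origin under its centre.
- opal: Loose pale opal specimen on a round wooden stand, 44 mm across, 34 mm high, standing on the cabinet's top towards the back. Origin under its centre.

How it is judged:
By the outcome, as a careful person would: the job done as asked, in the order asked, and still so for the second after the job is handed in, with the robot touching nothing.
It also fails if it takes over 45 s, if anything falls off the work surface, if the arm or the gripper's body presses on something with over 40 N, if the wrist force passes 120 N, or if a joint passes its speed limit or range.

## Working session

There is one attempt and no reset: what is moved stays moved. The work goes in short steps, Python scripts to look and compute and a shell command to move; the robot and the scene stay as the last step left them, time stands still between calls to the robot, and variables do not carry over. Pictures are saved under pics/ and viewed, at most 10 in all, crops included, and the job is handed in when it is done.

```bash
mkdir -p pics; ls
python3 - <<'E'
from station import arm
import cv2,numpy as np
s=arm.read_state(); print(s['t'],s['ee_pos'],np.round(s['tcp_rot'],3).tolist(),s['width'])
for n in('scene','top'):
    p,d=arm.snapshot(n); cv2.imwrite(f'pics/{n}0.png',p); np.save(f'pics/{n}0.npy',d)
    c=arm.get_calibration(n); print(n,np.round(c['R'],3).tolist(),np.round(c['t'],3),np.round(c['camera_matrix'],1).tolist(),c['distortion'])
E
```

```text
pics
0.0 [0.18967136 0.56896668 0.24885179] [[-0.949, 0.316, -0.001], [0.316, 0.949, -0.002], [0.0, -0.002, -1.0]] 0.08519818660727231
scene [[0.997, -0.077, 0.002], [-0.072, -0.941, -0.331], [0.027, 0.33, -0.944]] [-0.547  0.124  1.126] [[438.2, 0.0, 318.7], [0.0, 438.2, 197.7], [0.0, 0.0, 1.0]] [-0.06015834  0.          0.          0.          0.        ]
top [[0.027, -1.0, -0.011], [-0.992, -0.026, -0.126], [0.126, 0.014, -0.992]] [0.023 0.589 1.235] [[519.7, 0.0, 319.9], [0.0, 519.7, 191.6], [0.0, 0.0, 1.0]] [-0.03921614  0.          0.          0.          0.        ]
```

View pics/scene0.png

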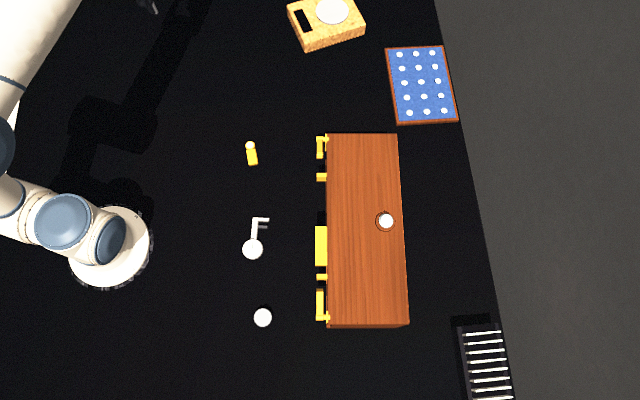

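View pics/top0.png

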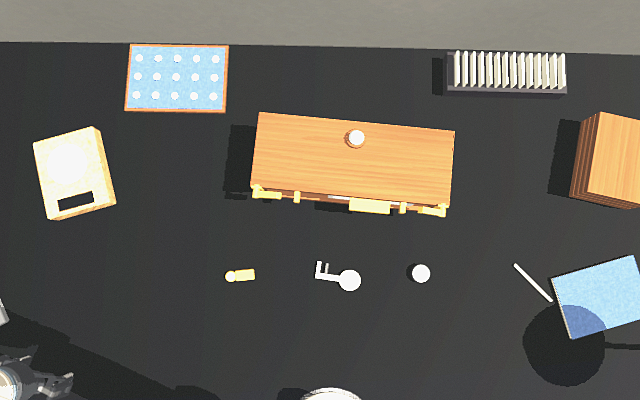

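The scene view shows the cabinet top (320–408, 133–327), with the brass push block at (321,246) and the right latch at (320,305). In the top view the cabinet spans (251–455, 113–210), the push block is at (370,206), the right latch at (430,209), and the loupe, gauge and jar lie in front at rows ~275.

```bash
cat > h.py <<'E'
import cv2,numpy as np
from station import arm
def rays(n,uv,c=None):
    c=c or arm.get_calibration(n); K=np.array(c['camera_matrix']);D=np.array(c['distortion']);R=np.array(c['R']);t=np.array(c['t'])
    q=cv2.undistortPoints(np.float64(uv).reshape(-1,1,2),K,D)[:,0]
    return -R.T@t, np.c_[q,np.ones(len(q))]@R
def onz(n,uv,z,c=None):
    o,d=rays(n,uv,c); return o+d*((z-o[2])/d[:,2])[:,None]
def cloud(n,d,m,c=None):
    v,u=np.nonzero(m&(d>0)); o,r=rays(n,np.c_[u,v],c); return np.c_[u,v],o+r*d[v,u][:,None]
E
python3 - <<'E'
from h import *
for n in('top','scene'):
    p=cv2.imread(f'pics/{n}0.png'); d=np.load(f'pics/{n}0.npy')
    h=cv2.cvtColor(p,cv2.COLOR_BGR2HSV)
    roi=np.zeros(d.shape,bool)
    if n=='top': roi[95:225,235:470]=1
    else: roi[125:335,305:415]=1
    uv,P=cloud(n,d,roi)
    ok=abs(P[:,2]-.17)<.008; hs=h[uv[:,1],uv[:,0]]; brass=(hs[:,0]>18)&(hs[:,0]<34)&(hs[:,1]>90)&(hs[:,2]>120)
    T=uv[ok&~brass]; W=onz(n,T,.17)[:,:2].astype(np.float32)
    r=cv2.minAreaRect(W); print(n,'rect',r,cv2.boxPoints(r).round(4).tolist(), 'med z',np.median(P[ok,2]))
    m=np.zeros(d.shape,np.uint8); m[uv[brass][:,1],uv[brass][:,0]]=1
    k,L,st,ce=cv2.connectedComponentsWithStats(m)
    for i in range(1,k):
        if st[i,4]<25: continue
        s=L[uv[:,1],uv[:,0]]==i; Q=P[s]
        print(st[i].tolist(),'xyz 5/50/95%',np.percentile(Q,[3,50,97],axis=0).round(3).tolist())
E
```

```text
top rect ((0.6363034248352051, -0.03205057978630066), (0.44054338335990906, 0.19412043690681458), 85.68605041503906) [[0.5228999853134155, -0.2443999946117401], [0.7164999842643738, -0.2590000033378601], [0.7497000098228455, 0.18029999732971191], [0.5561000108718872, 0.1949000060558319]] med z 0.17074948500624232
[310, 117, 25, 4, 31] xyz 5/50/95% [[0.733, 0.01, 0.168], [0.734, 0.032, 0.17], [0.738, 0.061, 0.174]]
[300, 128, 41, 5, 54] xyz 5/50/95% [[0.705, -0.001, 0.167], [0.709, 0.04, 0.171], [0.713, 0.081, 0.175]]
[300, 141, 28, 4, 37] xyz 5/50/95% [[0.679, 0.026, 0.169], [0.681, 0.051, 0.171], [0.684, 0.082, 0.176]]
[421, 149, 32, 12, 72] xyz 5/50/95% [[0.651, -0.253, 0.168], [0.662, -0.231, 0.171], [0.669, -0.188, 0.175]]
[403, 156, 21, 3, 27] xyz 5/50/95% [[0.651, -0.187, 0.165], [0.654, -0.171, 0.17], [0.656, -0.146, 0.173]]
[266, 158, 34, 5, 49] xyz 5/50/95% [[0.635, 0.088, 0.167], [0.639, 0.12, 0.172], [0.644, 0.155, 0.174]]
[344, 159, 68, 9, 190] xyz 5/50/95% [[0.632, -0.159, 0.167], [0.638, -0.096, 0.171], [0.644, -0.018, 0.175]]
[413, 163, 39, 7, 96] xyz 5/50/95% [[0.63, 
[... 1272 characters left out ...]
99663829803], [0.7171000242233276, -0.2597000002861023], [0.7498000264167786, 0.17890000343322754], [0.5568000078201294, 0.19329999387264252]] med z 0.17057279480372373
[316, 134, 13, 24, 169] xyz 5/50/95% [[0.555, 0.123, 0.153], [0.563, 0.165, 0.18], [0.582, 0.182, 0.197]]
[317, 173, 10, 8, 76] xyz 5/50/95% [[0.551, 0.082, 0.139], [0.561, 0.084, 0.162], [0.572, 0.092, 0.169]]
[315, 226, 12, 40, 478] xyz 5/50/95% [[0.534, -0.117, 0.143], [0.547, -0.075, 0.147], [0.56, -0.032, 0.15]]
[317, 274, 11, 6, 61] xyz 5/50/95% [[0.533, -0.151, 0.15], [0.544, -0.147, 0.164], [0.553, -0.142, 0.168]]
[316, 291, 14, 32, 274] xyz 5/50/95% [[0.526, -0.237, -0.001], [0.536, -0.213, 0.18], [0.55, -0.18, 0.2]]
```

```bash
cat >> h.py <<'E'
TH=np.radians(-4.29); O=np.array([.6535,-.0337]); A=np.array([[np.cos(TH),-np.sin(TH)],[np.sin(TH),np.cos(TH)]])
def cab(P): P=np.atleast_2d(P); return np.c_[(P[:,:2]-O)@A,P[:,2]]
def st():
    s=arm.read_state(); R=np.array(s['tcp_rot']); print('t%.2f'%s['t'],'cab TCP mm',(cab(s['ee_pos'])[0]*1e3).round(1),'ydir deg',np.degrees(np.arctan2(R[1,1],R[0,1])).round(2),'F',np.round(s['force'],1),'w',round(s['width'],4))
E
python3 -m inch '{"xyz":[[0,0,0],[0,0,0],[-0.02,-0.02,0],[-0.02,-0.03,0],[-0.02,-0.03,0],[-0.02,-0.03,0],[-0.02,-0.03,0],[-0.02,-0.03,0],[-0.02,-0.03,0],[-0.02,-0.03,0],[-0.02,-0.03,0],[-0.02,-0.03,0],[-0.02,-0.03,0],[-0.02,-0.03,0],[-0.02,-0.03,0],[-0.02,-0.03,0],[-0.02,-0.03,0],[0,0,0],[0,0,0]],"yaw":[-7.05,-7.05,0,0,0,0,0,0,0,0,0,0,0,0,0,0,0,0,0],"gripper":[0,0,0,0,0,0,0,0,0,0,0,0,0,0,0,0,0,0,0]}' 30
python3 -c "from h import *; st()"
```

```text
t: 1.68
ee_pos: [0.456, 0.1063, 0.2492]
tcp_rot: [[-0.997, 0.079, -0.002], [0.079, 0.997, -0.0], [0.002, -0.0, -1.0]]
force: [0.0, 0.3, -0.1]
width: -0.0001
gripper_force: 0.0
t1.68 cab TCP mm [-207.4  124.8  249.2] ydir deg 85.44 F [ 0.   0.3 -0.1] w -0.0001
```

```bash
python3 -m inch '{"xyz":[[0,-0.03,0],[0,-0.04,0],[0,-0.03,0],[0,0,0]],"yaw":[0,0,0,0.3],"gripper":[0,0,0,0]}' >/dev/null
python3 - <<'E'
from h import *
st(); c=arm.get_calibration('wrist'); import pickle
p,d=arm.snapshot('wrist'); cv2.imwrite('pics/w1.png',p); np.save('pics/w1.npy',d); pickle.dump(c,open('pics/w1.pkl','wb'))
E
```

```text
t2.02 cab TCP mm [-208.4   23.5  249.9] ydir deg 85.19 F [ 0.   0.3 -0.4] w 0.0002
```

View pics/w1.png

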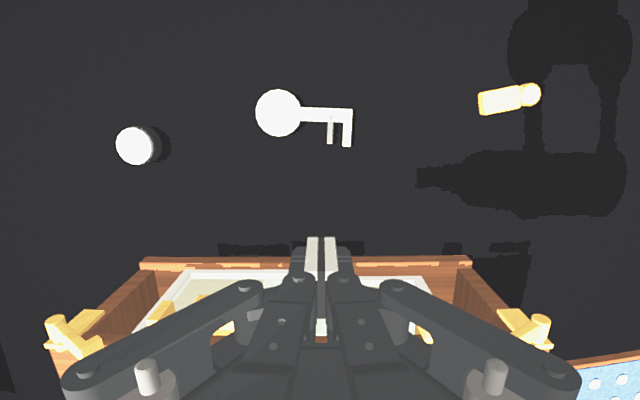

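The wrist view looks at the cabinet front from above. The right latch is at (75,335) and the left at (525,330). The push block is mostly hidden by the fingers, and the jar, gauge and loupe sit at rows 95–145.

Run:
```python
from h import *
import pickle
c=pickle.load(open('pics/w1.pkl','rb')); p=cv2.imread('pics/w1.png'); d=np.load('pics/w1.npy')
h=cv2.cvtColor(p,cv2.COLOR_BGR2HSV)
m=((h[...,0]>18)&(h[...,0]<34)&(h[...,1]>90)&(h[...,2]>150)).astype(np.uint8); m[:200]=0
k,L,s,ce=cv2.connectedComponentsWithStats(m)
for i in range(1,k):
    if s[i,4]<60: continue
    uv,P=cloud('wrist',d,L==i,c); 
    if len(P)<30: continue
    Q=cab(P)*1e3; print(s[i].tolist(),np.percentile(Q,[3,50,97],axis=0).round(0).tolist())
    if s[i,0]<100:
        # latch line in y-z
        q=Q[(Q[:,0]<-96)&(Q[:,2]>150)]; b=np.round(q[:,1]/6)*6
        for y in np.unique(b): print(y,len(q[b==y]),np.percentile(q[b==y,2],90).round(1),end='; ')
        print()
```

```text
[141, 264, 54, 7, 197] [[-89.0, -211.0, 18.0], [-84.0, -175.0, 20.0], [-81.0, -150.0, 21.0]]
[222, 264, 37, 3, 88] [[-90.0, -105.0, 19.0], [-88.0, -82.0, 20.0], [-86.0, -60.0, 21.0]]
[148, 301, 27, 22, 290] [[-115.0, -124.0, 136.0], [-114.0, -117.0, 148.0], [-106.0, -114.0, 163.0]]
[497, 309, 54, 31, 747] [[-115.0, 175.0, 127.0], [-94.0, 200.0, 149.0], [-92.0, 214.0, 184.0]]
[45, 310, 59, 49, 1217] [[-115.0, -213.0, 128.0], [-111.0, -194.0, 173.0], [-93.0, -150.0, 198.0]]
-210.0 34 172.3; -204.0 57 173.0; -198.0 62 174.1; -192.0 42 178.6; -186.0 47 182.8; -180.0 47 186.1; -174.0 48 189.3; -168.0 47 192.2; -162.0 54 196.3; -156.0 171 198.6; -150.0 127 193.9; -36.0 6 315.6; 
[213, 330, 19, 6, 74] [[-92.0, -75.0, 145.0], [-87.0, -68.0, 146.0], [-85.0, -60.0, 155.0]]
```

```bash
python3 -m inch '{"xyz":[[-0.03,0.012,0],[-0.03,0,0],[-0.03,0,0],[-0.008,0,0],[0,0,0]],"yaw":[-0.5,0,0,0,0],"gripper":[0,0,0,0,0]}' >/dev/null
python3 -c "from h import *; st()"
```

```text
t2.48 cab TCP mm [-109.2   40.3  248.4] ydir deg 85.99 F [0.9 0.2 0.4] w 0.0002
```

```bash
python3 -m inch '{"xyz":[[0,0,0.03],[0,0,0.03],[0,0,0.03],[0,0,0.013],[0,0,0]],"yaw":[0,0,0,0,0],"gripper":[0,0,0,0,0]}' >/dev/null
python3 - <<'E'
from h import *
st()
p,d=arm.snapshot('scene'); cv2.imwrite('pics/s2.png',cv2.resize(p[110:350,220:430],None,fx=2.5,fy=2.5))
E
```

```text
t2.90 cab TCP mm [-112.6   39.2  143.2] ydir deg 85.93 F [-1.1 -0.1  0.2] w -0.0004
```

View pics/s2.png

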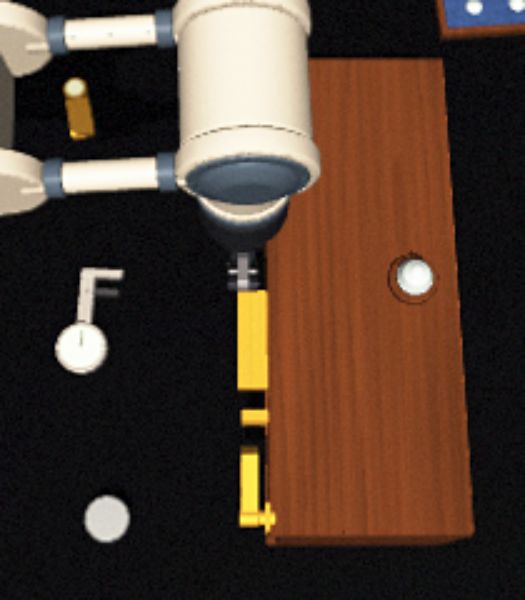

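The crop shows the closed fingers at (243,270), just left of the block's end at (252,292). The latch and keeper lie beyond, untouched. I'll push now.

```bash
python3 -m inch '{"xyz":[[0,-0.008,0],[0,-0.008,0],[0,-0.006,0],[0,-0.006,0],[0,-0.006,0],[0,-0.006,0],[0,-0.006,0],[0,-0.006,0],[0,0,0],[0,0,0]],"yaw":[0,0,0,0,0,0,0,0,0,0],"gripper":[0,0,0,0,0,0,0,0,0,0]}' >/dev/null
python3 -c "from h import *; st()"
```

```text
t3.78 cab TCP mm [-109.9  -14.3  146.7] ydir deg 85.81 F [-0.1  0.4 -0.1] w 0.0
```

```bash
python3 -m inch '{"xyz":[[0,-0.004,0.002],[0,-0.004,0],[0,-0.003,0],[0,-0.002,0],[0,-0.002,0],[0,0,0],[0,0,0]],"yaw":[0,0,0,0,0,0,0],"gripper":[0,0,0,0,0,0,0]}' >/dev/null
python3 -c "from h import *; st()"
python3 -m inch '{"xyz":[[0,-0.001,0],[0,-0.001,0],[0,0,0]],"yaw":[0,0,0],"gripper":[0,0,0]}' >/dev/null
python3 -c "from h import *; st()"
```

```text
t4.37 cab TCP mm [-109.8  -29.   145. ] ydir deg 85.84 F [0.8 0.4 0.4] w -0.0
t4.62 cab TCP mm [-109.7  -30.7  145. ] ydir deg 85.86 F [0.6 1.  0.2] w 0.0
```

```bash
for i in 1 2 ; do python3 -m inch '{"xyz":[[0,-0.001,0],[0,-0.001,0],[0,0,0]],"yaw":[0,0,0],"gripper":[0,0,0]}' >/dev/null
python3 -c "from h import *; st()"; done
```

```text
t4.87 cab TCP mm [-109.7  -31.1  145.1] ydir deg 85.94 F [-0.1  7.3 -0.2] w 0.0001
t5.12 cab TCP mm [-109.8  -31.3  145.1] ydir deg 86.03 F [-0.3 13.1  2. ] w -0.0001
```

The force climbed to 13 N with the hand stopped at the expected place (−31 mm), so the door is shut. Next I'll back off, lift, move over the latch and take a picture to confirm.

```bash
python3 -m inch '{"xyz":[[0,0.01,0],[0,0.015,0],[0,0,-0.03],[0,0,-0.04],[0,0,-0.03],[0,-0.03,0],[0,-0.03,0],[0,-0.03,0],[0,-0.03,0],[0,-0.025,0],[0,0,0],[0,0,0]],"yaw":[0,0,0,0,0,0,0,0,0,0,0,0],"gripper":[0,0,0,0,0,0,0,0,0,0,0,0]}' >/dev/null
python3 - <<'E'
from h import *
st()
p,d=arm.snapshot('scene'); cv2.imwrite('pics/s3.png',cv2.resize(p[110:350,220:430],None,fx=2.5,fy=2.5))
E
```

```text
t6.12 cab TCP mm [-109.6 -155.9  244.8] ydir deg 85.7 F [ 0.3 -0.2 -0.6] w 0.0005
```

View pics/s3.png

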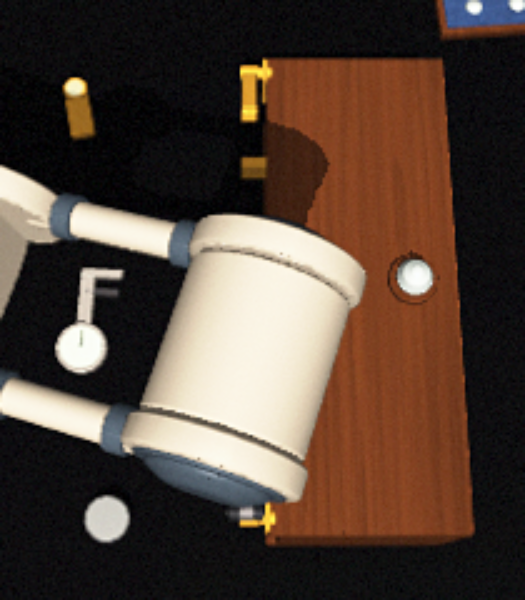

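The arm hides the block in this view. The loose objects and the left latch are unmoved. I'll check the keeper and block from the top camera.

Run:
```python
from h import *
p,d=arm.snapshot('top'); a=cv2.imread('pics/top0.png')
cv2.imwrite('pics/t3.png',np.vstack([cv2.resize(q[170:225,240:470],None,fx=3.4,fy=3.4) for q in (a,p)]))
```

```text
(no output)
```

View pics/t3.png

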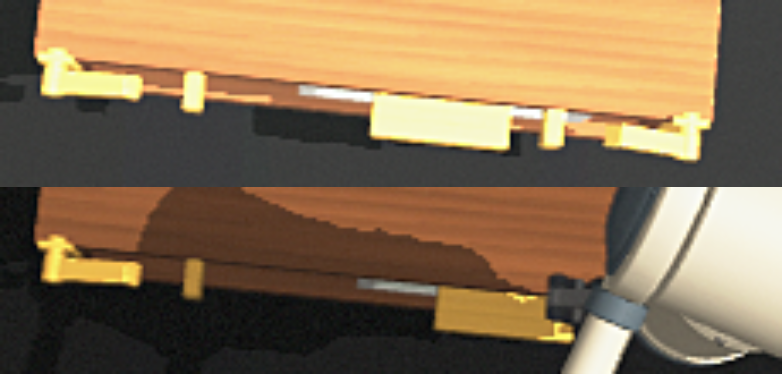

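The lower strip shows the block at (437–572, 315). It has moved right by about 65 crop px, or 40 mm, which matches a shut door. Now I'll lower the latch.

```bash
python3 -m inch '{"xyz":[[-0.001,0,0.012],[0,0,0.008],[0,0,0.005],[0,0,0.005],[0,0,0.004],[0,0.001,0.004],[0,0.001,0.004],[0,0,0],[0,0,0]],"yaw":[0,0,0,0,0,0,0,0,0],"gripper":[0,0,0,0,0,0,0,0,0]}' >/dev/null
python3 -c "from h import *; st()"
python3 -m inch '{"xyz":[[0,0.001,0.003],[0,0.001,0.003],[0,0.001,0.002],[0,0,0],[0,0,0]],"yaw":[0,0,0,0,0],"gripper":[0,0,0,0,0]}' >/dev/null
python3 -c "from h import *; st()"
```

```text
t6.97 cab TCP mm [-108.5 -152.7  202.7] ydir deg 85.86 F [-0.2  0.9  0.5] w -0.0
t7.38 cab TCP mm [-108.5 -149.6  194.7] ydir deg 85.87 F [ 0.6 -0.3  0.1] w 0.0001
```

```bash
for i in 1 2 3; do python3 -m inch '{"xyz":[[0,0,0.001],[0,0,0.0007],[0,0,0]],"yaw":[0,0,0],"gripper":[0,0,0]}' >/dev/null
python3 -c "from h import *; st()"; done
```

```text
t7.63 cab TCP mm [-108.4 -149.6  193.2] ydir deg 85.87 F [ 0.5 -0.4  0.1] w 0.0003
t7.88 cab TCP mm [-108.4 -149.7  191.4] ydir deg 85.87 F [-0.   0.  -0.8] w -0.0001
t8.13 cab TCP mm [-108.3 -149.7  190.6] ydir deg 85.86 F [-0.9 -0.1  3.1] w -0.0002
```

```bash
python3 -m inch '{"xyz":[[0,0,0.0006],[0,0,0.0004],[0,0,0]],"yaw":[0,0,0],"gripper":[0,0,0]}' >/dev/null
python3 -c "from h import *; st()"
```

```text
t8.38 cab TCP mm [-108.3 -149.7  190.4] ydir deg 85.86 F [-2.5  1.7  7.9] w -0.0
```

The latch is hard on its stop, at tip height 171.4 mm against the expected 172 mm. I'll lift straight up, draw back toward the robot and check.

```bash
python3 -m inch '{"xyz":[[0,0,-0.005],[0,0,-0.015],[0,0,-0.03],[0,0,-0.04],[0,0,-0.03],[0.02,0,0],[0.03,0.01,0],[0.03,0.02,0],[0.03,0.02,0],[0.02,0.02,0],[0,0.03,0],[0,0.03,0],[0,0.03,0],[0,0,0],[0,0,0]],"yaw":[0,0,0,0,0,0,0,0,0,0,0,0,0,0,0],"gripper":[0,0,0,0,0,0,0,0,0,0,0,0,0,0,0]}' >/dev/null
python3 - <<'E'
from h import *
st()
p,d=arm.snapshot('top'); a=cv2.imread('pics/top0.png')
cv2.imwrite('pics/t4.png',np.vstack([cv2.resize(q[95:295,210:470],None,fx=1.5 if 0 else 2.2,fy=1.5) for q in (a,p)]))
p2,d2=arm.snapshot('scene')
for n,q,dd,r in(('top',p,d,(205,225,390,460)),('scene',p2,d2,(265,335,312,332))):
    h=cv2.cvtColor(q,cv2.COLOR_BGR2HSV); m=np.zeros(dd.shape,bool); m[r[0]:r[1],r[2]:r[3]]=1
    m&=(h[...,0]>18)&(h[...,0]<34)&(h[...,1]>90)&(h[...,2]>80)
    uv,P=cloud(n,dd,m); Q=cab(P)*1e3; Q=Q[(Q[:,0]<-96)&(Q[:,2]>150)]; b=np.round(Q[:,1]/10)*10
    print(n,[(y,int((b==y).sum()),np.median(Q[b==y,2]).round(0)) for y in np.unique(b)])
E
```

```text
t9.63 cab TCP mm [-239.    11.   308.7] ydir deg 86.04 F [-0.1  0.   1.1] w 0.0002
top [(np.float64(-210.0), 17, np.float64(174.0)), (np.float64(-200.0), 32, np.float64(174.0)), (np.float64(-190.0), 30, np.float64(172.0)), (np.float64(-180.0), 27, np.float64(174.0)), (np.float64(-170.0), 30, np.float64(172.0)), (np.float64(-160.0), 36, np.float64(172.0)), (np.float64(-150.0), 25, np.float64(172.0)), (np.float64(-130.0), 1, np.float64(151.0)), (np.float64(-120.0), 4, np.float64(151.0)), (np.float64(-110.0), 6, np.float64(150.0)), (np.float64(-100.0), 5, np.float64(151.0))]
scene [(np.float64(-210.0), 28, np.float64(174.0)), (np.float64(-200.0), 29, np.float64(173.0)), (np.float64(-190.0), 29, np.float64(173.0)), (np.float64(-180.0), 30, np.float64(172.0)), (np.float64(-170.0), 33, np.float64(172.0)), (np.float64(-160.0), 37, np.float64(173.0)), (np.float64(-150.0), 18, np.float64(173.0)), (np.float64(-130.0), 1, np.float64(150.0)), (np.float64(-120.0), 2, np.float64(151.0)), (np.float64(-100.0), 1, np.float64(150.0))]
```

View pics/t4.png

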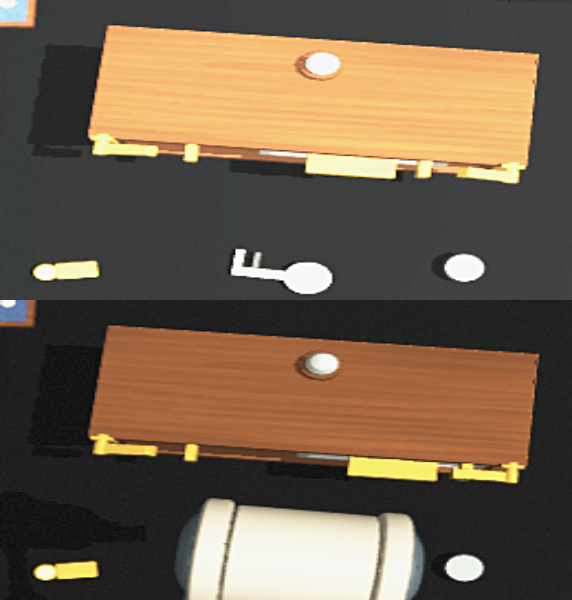

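The lower half shows the block shifted to (393,468) and the latch level over its keeper at (465,472). The left door and latch, opal, loupe and jar are unchanged. The bar reads level at 172–174 mm along its whole length in both cameras, and the hand is clear.

```bash
python3 -c "from station import arm; print(arm.close_job())"
```

```text
the job is handed in; nothing more can be done
None
```

The right-hand door is fully shut and its latch lies level over the keeper; the hand is well clear, nothing else was seen to move, and the job was handed in at about 10 s of the 45 s allowed.

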